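Load the sample vials in reverse order for the backward run

TASK

The sample series is to be run again backwards: move the four capped vials from the wooden rack into the empty pale metal tray in reverse order, one to a compartment. Each rack has one red end: the vial next to the red end of the wooden rack goes into the tray compartment farthest from the tray's red end, the second from red goes second from the far end, and so on, so that the vial that was farthest from red ends up next to the tray's red end. Set each vial down, never dropping or toppling it, and leave all four standing upright on the floor of their compartments.

Things in the scene. Friction and masses are not known exactly. Their poses are not given: they have to be found in the camera images.
- wood_rack: Light wooden rack holding the vials at the start. Row of 4 compartments, each 46 x 46 mm inside, centres at its own y = +75, +25, -25, -75 mm, x = 0; walls 4 mm, rims 30 mm high. Outside 54 x 204 mm plus a solid red end block 20 mm long, 30 mm high: +y points to the red end. Origin: underside, middle of the row. Fixed; any place and heading. Floor 5 mm, with a 3 mm seat plate on it.
- metal_tray: Pale grey aluminium tray, empty at the start. Row of 4 compartments, each 46 x 46 mm inside, centres at its own y = +75, +25, -25, -75 mm, x = 0; walls 4 mm, rims 30 mm high. Outside 54 x 204 mm plus a solid red end block 20 mm long, 30 mm high: +y points to the red end. Origin: underside, middle of the row. Fixed; any place and heading. Compartment floors 8 mm above the table.
- vial_yellow: Loose closed amber glass vial with yellow cap, an upright cylinder 28 mm in diameter, 86 mm high, 32 to 63 g; the cap is the top 20 mm, as wide as the body. Origin: centre of the underside, z up along the axis. Starts upright on the seat plate of its own colour in the wooden rack, up to 4 mm off centre in x and y.
- vial_green: Loose closed amber glass vial with green cap, an upright cylinder 28 mm in diameter, 86 mm high, 32 to 63 g; the cap is the top 20 mm, as wide as the body. Origin: centre of the underside, z up along the axis. Starts upright on the seat plate of its own colour in the wooden rack, up to 4 mm off centre in x and y.
- vial_blue: Loose closed amber glass vial with blue cap, an upright cylinder 28 mm in diameter, 86 mm high, 32 to 63 g; the cap is the top 20 mm, as wide as the body. Origin: centre of the underside, z up along the axis. Starts upright on the seat plate of its own colour in the wooden rack, up to 4 mm off centre in x and y.
- vial_white: Loose closed amber glass vial with white cap, an upright cylinder 28 mm in diameter, 86 mm high, 32 to 63 g; the cap is the top 20 mm, as wide as the body. Origin: centre of the underside, z up along the axis. Starts upright on the seat plate of its own colour in the wooden rack, up to 4 mm off centre in x and y.
- seat_yellow: Flat yellow seat plate 44 x 44 x 3 mm, fixed on the floor of one compartment of the wooden rack, centred; it marks where the vial with the yellow cap stood at the start. Origin: centre of its underside; its top is 8 mm above the table. Which compartment varies.
- seat_green: Flat green seat plate 44 x 44 x 3 mm, fixed on the floor of one compartment of the wooden rack, centred; it marks where the vial with the green cap stood at the start. Origin: centre of its underside; its top is 8 mm above the table. Which compartment varies.
- seat_blue: Flat blue seat plate 44 x 44 x 3 mm, fixed on the floor of one compartment of the wooden rack, centred; it marks where the vial with the blue cap stood at the start. Origin: centre of its underside; its top is 8 mm above the table. Which compartment varies.
- seat_white: Flat white seat plate 44 x 44 x 3 mm, fixed on the floor of one compartment of the wooden rack, centred; it marks where the vial with the white cap stood at the start. Origin: centre of its underside; its top is 8 mm above the table. Which compartment varies.
Things that resemble listed ones, but are neither listed nor needed, are in the scene too. Leave any pink or purple look-alike of the vial_yellow alone. Leave any black or green look-alike of the metal_tray alone.

How it is judged:
By the outcome, as a careful person would: the job done as asked, in the order asked, and still so for the second after the job is handed in, with the robot touching nothing.
It also fails if it takes over 120 s, if anything falls off the work surface, if the arm or the gripper's body presses on something with over 40 N, if the wrist force passes 120 N, or if a joint passes its speed limit or range.

ROBOT

A 7-joint arm with a two-finger parallel gripper is mounted at the origin on the work surface. World frame = base frame: x ahead of the robot, y to its left, z up, the work surface at z = 0. Lengths are in m, angles in rad, forces in N, time in s.
With the tool pointing down it reaches from about 0.4 to 0.85 m from the base axis. Payload 4.5 kg.
Tool frame: the origin (TCP) lies midway between the tips of the shut fingers; the grasp point (between the pads) lies 19 mm behind it; z points along the fingers, y is the line along which they close (so a half turn about z gives the same grasp; the last joint's range is limited). The gripper opens to 88 mm and grips with 3 to 60 N. Pads are 18 mm wide; open, the fingers measure 123 mm over their backs; the gripper's body (75 mm by 187 mm) begins 45 mm behind the grasp point.
Start: joints at [1.313, 0.689, -0.195, 1.565, 0.157, 0.902, -0.215], TCP at [0.18, -0.599, 0.239] pointing down, gripper open.
Joint ranges: [-3.01, 3.01], [-0.46, 2.08], [-1.47, 1.51], [0.13, 2.56], [-1, 4.14], [0.04, 2.09], [-2.66, 2.66]. Speed limits (rad/s): [2.57, 2.57, 3.14, 3.14, 3.14, 3.14, 3.14].

INTERFACE

Orientations are given as a unit quaternion [w, x, y, z].
In Python, from cell import * gives the robot as it stands.
- The arm moves only by the tool carry_out, never from a script. Its argument "deltas" is a list of rows, each a list of 7 numbers: the shift along the tool's x, y, z in units of 8 cm (1.0 is 8 cm), then the turn, a rotation vector about the tool's x, y, z in units of 5 degrees (1.0 is 5 degrees), then the opening, from -1 (shut) to 1 (fully open). In form: [[dx, dy, dz, wx, wy, wz, hand], ...]. A call has exactly 8 rows; each row shifts and turns the commanded pose from where the row before left it, along the tool's axes as they then stand; what a row does not reach is not made up. A row lasts 1/8 s, in which the tool goes at most 62.5 mm and 10.7 degrees, less where a joint would pass 70% of its speed; a pose out of reach is approached as far as the arm can. A call with a number of a shift or a turn outside -1 to 1 is refused whole. A call with a gripper value outside its range is refused whole. The fingers move at their own pace and stop on an object; the grip force is fixed at half the most. Time passes only in rows, so rows that do not move let the fingers close, or fill a call up. It gives the time, the measured TCP pose, the force, the opening and the grip force at its end, in the units of the state.
- observe(): the state, without advancing time (a new reading comes with each control period).
- camera(name): name is "scene" or "top"; returns (picture, depth): 400x640x3 uint8, red, green, blue; 400x640 float32, m along the optical axis (not along the pixel's ray), 0 where there is no reading.
- camera_info(name): a dict with "K" (3x3 intrinsics, pixels), "extrinsics" (4x4, takes a point from camera to world coordinates). Camera axes: x right, y down, z forward; pixel columns grow to the right and rows downward; lengths in m; the calibration is good to about 2 mm. A picture is of the moment at which its call begins. camera_info takes no time and is no camera call.
- hand_in(): hands the job in; it is judged then, once.
The state is a dict: "t": time; "joints": joint angles; "dq": joint speeds; "joint_torque": joint torques, N m; "tcp_pos": TCP position; "tool_rot": TCP orientation; "wrist_force": force on the tool from outside, world axes, zero at the start; "moment": the same for the moment, N m; "opening": finger opening in m; "finger_force": force on a finger pad.
Only numpy, scipy, OpenCV 4.12 (cv2) and the standard library are available. Lean on these libraries where they do the work, as an engineer would, in place of code of your own. Each camera call takes 0.05 s, during which the arm holds its last target. There are 200 camera calls.

## Working session

There is one attempt and no reset: what is moved stays moved. The work goes in short steps, Python scripts to look and compute and a tool call to move; the robot and the scene stay as the last step left them, time stands still between calls to the robot, and variables do not carry over. Pictures are saved under pics/ and viewed, at most 14 in all, crops included, and the job is handed in when it is done.

Besides the shell and the picture viewer there is one more tool, called after "Emit:" by a JSON object that holds its "api" and its "payload". carry_out: Moves the arm, as the interface text tells. Its arguments: {"type":"object","properties":{"deltas":{"type":"array"}},"required":["deltas"]}

```bash
mkdir -p pics; ls
python3 - <<'E'
from cell import *
import cv2,numpy as np
for n in("top","scene"):
    p,d=camera(n); cv2.imwrite(f"pics/{n}0.png",p[:,:,::-1]); np.save(f"pics/{n}0_d.npy",d)
    i=camera_info(n); print(n,np.round(i["K"],1).tolist(),np.round(i["extrinsics"],3).tolist(),(d>0).mean())
s=observe();print(s)
E
```

```text
pics
top [[485.6, 0.0, 321.1], [0.0, 485.6, 206.1], [0.0, 0.0, 1.0]] [[0.021, -0.994, 0.105, 0.355], [-1.0, -0.022, -0.011, -0.068], [0.013, -0.105, -0.994, 1.321], [0.0, 0.0, 0.0, 1.0]] 0.996140625
scene [[370.7, 0.0, 316.6], [0.0, 370.7, 197.9], [0.0, 0.0, 1.0]] [[0.035, 0.636, -0.771, 1.173], [0.999, -0.024, 0.026, -0.099], [-0.002, -0.771, -0.637, 0.619], [0.0, 0.0, 0.0, 1.0]] 0.995890625
{'t': 0.1, 'joints': array([ 1.31278381,  0.68992796, -0.19451706,  1.56621161,  0.15730612,
        0.90250493, -0.21509632]), 'dq': array([ 0.00043933, -0.00012279,  0.00051929, -0.00112321, -0.0018569 ,
       -0.00049124, -0.00134424]), 'joint_torque': array([-3.29726259e-03, -5.28493631e+01, -1.27157897e+00, -1.53836507e+01,
       -5.25848719e-02,  1.94831424e-03,  8.02779846e-05]), 'tcp_pos': array([ 0.17960008, -0.5980557 ,  0.23798035]), 'tool_rot': array([-8.10104043e-04,  9.89368543e-01,  1.45427636e-01, -1.81990880e-04]), 'wrist_force': array([0.03447645, 0.23371041, 0.40635874]), 'moment': array([-0.02662406,  0.00176668, -0.02333994]), 'finger_force': 0.0, 'opening': 0.08783630149136858}
```

View pics/top0.png

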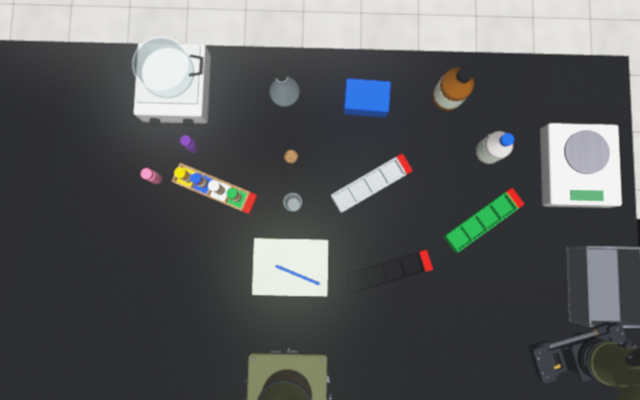

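View pics/scene0.png

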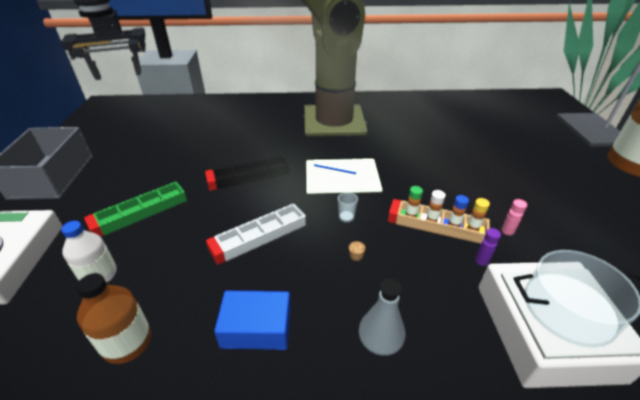

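The top view shows the wooden rack from (180,173) to (250,203) with its red end at right. From red the caps run green, white, blue, yellow. The pale tray runs from (337,203) to (405,163), red end at upper right. The scene view agrees: tray near (258,233), rack near (440,215).

```bash
cat > h.py <<'E'
import numpy as np,cv2
from cell import *
def ray(n,uv,z):
    i=camera_info(n);K=np.array(i["K"]);E=np.array(i["extrinsics"])
    uv=np.atleast_2d(uv).astype(float)
    d=np.c_[(uv[:,0]-K[0,2])/K[0,0],(uv[:,1]-K[1,2])/K[1,1],np.ones(len(uv))]@E[:3,:3].T
    return E[:3,3]+d*((z-E[2,3])/d[:,2])[:,None]
def cloud(n,d):
    i=camera_info(n);K=np.array(i["K"]);E=np.array(i["extrinsics"])
    v,u=np.mgrid[:400,:640]
    P=np.stack([(u-K[0,2])/K[0,0]*d,(v-K[1,2])/K[1,1]*d,d],-1)
    return P@E[:3,:3].T+E[:3,3]
# generous top-view windows (u0,v0,u1,v1), hsv ranges
COL=dict(yellow=((20,120,120),(35,255,255)),green=((45,120,60),(80,255,255)),blue=((105,120,80),(125,255,255)),white=((0,0,190),(180,50,255)),red=((0,170,120),(5,255,255)))
def mask(p,c):
    h=cv2.cvtColor(p,cv2.COLOR_RGB2HSV);return cv2.inRange(h,*map(np.array,COL[c]))>0
E
python3 - <<'E'
from h import *
for n,wr,wt in(("top",(165,155,265,220),(322,145,420,220)),("scene",(380,180,500,245),(200,200,312,262))):
    p=cv2.imread(f"pics/{n}0.png")[:,:,::-1].copy();d=np.load(f"pics/{n}0_d.npy");P=cloud(n,d)
    v,u=np.mgrid[:400,:640]
    W=lambda w:(u>=w[0])&(u<=w[2])&(v>=w[1])&(v<=w[3])
    print(n)
    for c in("yellow","green","blue","white"):
        m=mask(p,c)&W(wr)&(d>0)&(P[...,2]>.08)
        t=m&(P[...,2]>.09)
        print(c,m.sum(),t.sum(),P[m].mean(0).round(4),'toponly',P[t].mean(0).round(4),'zmax',P[m][:,2].max().round(4),'ray',ray(n,[u[t].mean(),v[t].mean()],.094)[0].round(4))
    for nm,w in(("rack",wr),("tray",wt)):
        t=W(w)&(P[...,2]>.022)&(P[...,2]<.036)
        r=t&mask(p,"red")
        cr=P[r].mean(0); 
        s,(a),ang=cv2.minAreaRect((P[t][:,:2]*1000).astype(np.float32))
        print(nm,t.sum(),'rect',np.round(s,1),np.round(a,1),round(ang,1),'red',r.sum(),cr.round(4), 'redrect',cv2.minAreaRect((P[r][:,:2]*1000).astype(np.float32)))
E
```

```text
top
yellow 105 85 [0.5619 0.2798 0.0927] toponly [0.5625 0.2804 0.0941] zmax 0.0999 ray [0.5626 0.2805 0.094 ]
green 81 77 [0.5135 0.1468 0.0943] toponly [0.5135 0.1466 0.0945] zmax 0.0984 ray [0.5136 0.1467 0.094 ]
blue 85 75 [0.5498 0.2402 0.093 ] toponly [0.5499 0.2401 0.0935] zmax 0.0982 ray [0.5499 0.24   0.094 ]
white 88 80 [0.5309 0.1936 0.0938] toponly [0.5308 0.1933 0.0944] zmax 0.1009 ray [0.5308 0.1934 0.094 ]
rack 517 rect [533.8 205.6] [224.7  54. ] 68.7 red 144 [0.497  0.1103 0.0298] redrect ((496.89617919921875, 110.18814086914062), (20.18185043334961, 53.44751739501953), 69.00926208496094)
tray 548 rect [ 558.4 -217.8] [ 54.3 224.8] 31.6 red 113 [ 0.612  -0.3059  0.0296] redrect ((612.3831176757812, -306.1767272949219), (53.07398223876953, 17.6073055267334), 31.891189575195312)
scene
yellow 151 106 [0.5703 0.2811 0.0917] toponly [0.5683 0.2822 0.0946] zmax 0.099 ray [0.5676 0.2826 0.094 ]
green 136 94 [0.5207 0.1481 0.0916] toponly [0.5187 0.1491 0.0947] zmax 0.0975 ray [0.5179 0.1494 0.094 ]
blue 146 98 [0.5574 0.2406 0.0916] toponly [0.5553 0.2418 0.0948] zmax 0.0974 ray [0.5544 0.2423 0.094 ]
white 109 92 [0.5385 0.1945 0.0933] toponly [0.537  0.1949 0.0947] zmax 0.0974 ray [0.5362 0.1953 0.094 ]
rack 947 rect [536.6 207.7] [222.9  58. ] 68.5 red 131 [0.504  0.1107 0.0307] redrect ((500.2889099121094, 112.14851379394531), (18.396337509155273, 54.314796447753906), 68.70121002197266)
tray 1062 rect [ 560.3 -214.4] [ 57.4 224.9] 31.3 red 172 [ 0.618  -0.3017  0.0304] redrect ((615.1722412109375, -302.831298828125), (53.64067459106445, 16.6197452545166), 31.132001876831055)
```

```bash
cat > plan.py <<'E'
import sys,numpy as np
from cell import *
from scipy.spatial.transform import Rotation as R
# usage: plan.py x y z ydeg nrows hand : tool pointing down, tool y axis at ydeg in world
x,y,z,yd,n,h=map(float,sys.argv[1:7]);n=int(n)
s=observe();p=s["tcp_pos"];q=s["tool_rot"];r0=R.from_quat(q[[1,2,3,0]])
c,sn=np.cos(np.radians(yd)),np.sin(np.radians(yd))
r1=R.from_matrix(np.c_[[-sn,c,0],[c,sn,0],[0,0,-1]]) # placeholder cols x,y,z
X=np.cross([c,sn,0],[0,0,-1]);r1=R.from_matrix(np.c_[X,[c,sn,0],[0,0,-1]])
w=(r0.inv()*r1).as_rotvec();step=(np.array([x,y,z])-p)/n
print("t",round(s["t"],2),"pos",p.round(4),"tot turn deg",np.degrees(w).round(1),"F",s["wrist_force"].round(1),"open",round(s["opening"],4),"q",s["joints"].round(2))
for k in range(n):
    r=r0*R.from_rotvec(w*k/n)
    print([float(a) for a in np.r_[r.inv().apply(step)/.08,np.degrees(w)/n/5,h].round(3)])
E
python3 plan.py 0.45 -0.3 0.24 -73.3 8 0.4
```

```text
t 0.1 pos [ 0.1796 -0.5981  0.238 ] tot turn deg [-0.1  0.   0. ] F [0.  0.2 0.4] open 0.0878 q [ 1.31  0.69 -0.19  1.57  0.16  0.9  -0.22]
[0.539, -0.324, -0.003, -0.002, 0.0, 0.001, 0.4]
[0.539, -0.324, -0.003, -0.002, 0.0, 0.001, 0.4]
[0.539, -0.324, -0.003, -0.002, 0.0, 0.001, 0.4]
[0.539, -0.325, -0.003, -0.002, 0.0, 0.001, 0.4]
[0.539, -0.325, -0.003, -0.002, 0.0, 0.001, 0.4]
[0.539, -0.325, -0.003, -0.002, 0.0, 0.001, 0.4]
[0.539, -0.325, -0.003, -0.002, 0.0, 0.001, 0.4]
[0.539, -0.325, -0.003, -0.002, 0.0, 0.001, 0.4]
```

Emit:
{"api": "carry_out", "payload": {"deltas": [[0.54,-0.325,0,0,0,0,0.4],[0.54,-0.325,0,0,0,0,0.4],[0.54,-0.325,0,0,0,0,0.4],[0.54,-0.325,0,0,0,0,0.4],[0.54,-0.325,0,0,0,0,0.4],[0.54,-0.325,0,0,0,0,0.4],[0.54,-0.325,0,0,0,0,0.4],[0.54,-0.325,0,0,0,0,0.4]]}}

```text
t: 1.1
tcp_pos: [0.4517, -0.2986, 0.2385]
tool_rot: [-0.0, 0.989, 0.145, -0.0]
wrist_force: [1.5, -0.7, 0.8]
opening: 0.0618
finger_force: 0.0
```

```bash
python3 plan.py 0.515 0.1475 0.2 -21.4 16 0.4
```

```text
t 1.1 pos [ 0.4517 -0.2986  0.2385] tot turn deg [ -0.    0.  -51.9] F [ 1.5 -0.7  0.8] open 0.0618 q [ 0.6   0.58 -0.16  1.82  0.12  0.75 -0.91]
[0.148, -0.32, 0.03, -0.0, 0.0, -0.648, 0.4]
[0.165, -0.311, 0.03, -0.0, 0.0, -0.648, 0.4]
[0.183, -0.301, 0.03, -0.0, 0.0, -0.648, 0.4]
[0.2, -0.29, 0.03, -0.0, 0.0, -0.648, 0.4]
[0.216, -0.278, 0.03, -0.0, 0.0, -0.648, 0.4]
[0.231, -0.266, 0.03, -0.0, 0.0, -0.648, 0.4]
[0.246, -0.252, 0.03, -0.0, 0.0, -0.648, 0.4]
[0.259, -0.238, 0.03, -0.0, 0.0, -0.648, 0.4]
[0.273, -0.223, 0.03, -0.0, 0.0, -0.648, 0.4]
[0.285, -0.207, 0.03, -0.0, 0.0, -0.648, 0.4]
[0.296, -0.191, 0.03, -0.0, 0.0, -0.648, 0.4]
[0.306, -0.174, 0.03, -0.0, 0.0, -0.648, 0.4]
[0.316, -0.156, 0.03, -0.0, 0.0, -0.648, 0.4]
[0.324, -0.138, 0.03, -0.0, 0.0, -0.648, 0.4]
[0.331, -0.119, 0.03, -0.0, 0.0, -0.648, 0.4]
[0.337, -0.1, 0.03, -0.0, 0.0, -0.648, 0.4]
```

Emit:
{"api": "carry_out", "payload": {"deltas": [[0.15,-0.32,0.03,0,0,-0.65,0.4],[0.165,-0.31,0.03,0,0,-0.65,0.4],[0.18,-0.3,0.03,0,0,-0.65,0.4],[0.2,-0.29,0.03,0,0,-0.65,0.4],[0.215,-0.28,0.03,0,0,-0.65,0.4],[0.23,-0.265,0.03,0,0,-0.65,0.4],[0.245,-0.25,0.03,0,0,-0.65,0.4],[0.26,-0.24,0.03,0,0,-0.65,0.4]]}}

```text
t: 2.1
tcp_pos: [0.4822, -0.0761, 0.2192]
tool_rot: [-0.0, 0.931, 0.365, -0.0]
wrist_force: [0.3, 0.4, 0.2]
opening: 0.0615
finger_force: 0.0
```

Emit:
{"api": "carry_out", "payload": {"deltas": [[0.27,-0.22,0.03,0,0,-0.65,0.4],[0.285,-0.21,0.03,0,0,-0.65,0.4],[0.295,-0.19,0.03,0,0,-0.65,0.4],[0.305,-0.175,0.03,0,0,-0.65,0.4],[0.315,-0.155,0.03,0,0,-0.65,0.4],[0.325,-0.14,0.03,0,0,-0.65,0.4],[0.33,-0.12,0.03,0,0,-0.65,0.4],[0.335,-0.1,0.03,0,0,-0.64,0.4]]}}

```text
t: 3.1
tcp_pos: [0.513, 0.1465, 0.1999]
tool_rot: [-0.0, 0.825, 0.565, -0.0]
wrist_force: [-0.1, 0.4, -0.8]
opening: 0.0618
finger_force: 0.0
```

```bash
python3 plan.py 0.515 0.1475 0.125 -21.4 2 0.4;  python3 - <<'E'
from h import *
p,d=camera("scene"); cv2.imwrite("pics/s1.png",cv2.resize(p[100:300,330:610,::-1],None,fx=2.5,fy=2.5))
E
```

```text
t 3.1 pos [0.513  0.1465 0.1999] tot turn deg [-0.   0.   0.2] F [-0.1  0.4 -0.8] open 0.0618 q [-0.16  0.64 -0.34  1.88  0.32  0.68 -1.05]
[0.011, 0.01, 0.468, -0.003, 0.004, 0.018, 0.4]
[0.011, 0.01, 0.468, -0.003, 0.004, 0.018, 0.4]
```

View pics/s1.png

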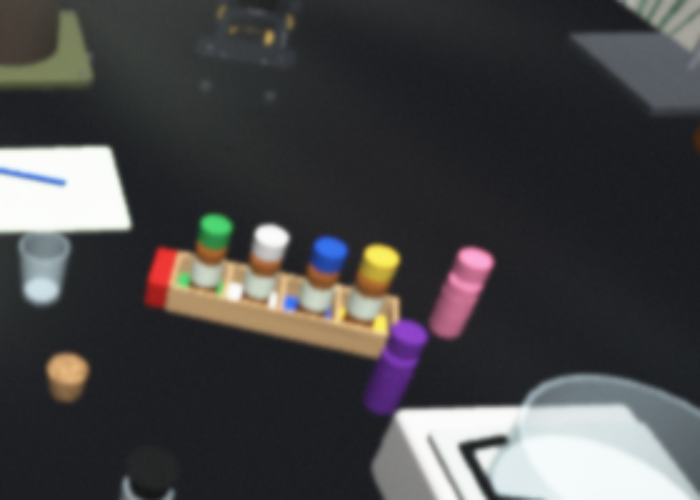

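The scene crop shows the vials standing in order, green at (212,250), white (265,262), blue (322,275) and yellow (375,283). The gripper is above them near (240,60).

Emit:
{"api": "carry_out", "payload": {"deltas": [[0.01,0.01,0.45,0,0,0,0.4],[0.01,0.01,0.45,0,0,0,0.4],[0,0,0.3,0,0,0,0.4],[0,0,0.3,0,0,0,0.4],[0,0,0.2,0,0,0,0.4],[0,0,0.16,0,0,0,0.4],[0,0,0,0,0,0,0.4],[0,0,0,0,0,0,0.4]]}}

```text
t: 4.15
tcp_pos: [0.5156, 0.1468, 0.052]
tool_rot: [0.0, 0.826, 0.564, 0.0]
wrist_force: [-0.6, -0.6, 0.7]
opening: 0.0618
finger_force: 0.0
```

Emit:
{"api": "carry_out", "payload": {"deltas": [[0,0,0,0,0,0,-1],[0,0,0,0,0,0,-1],[0,0,0,0,0,0,-1],[0,0,0,0,0,0,-1],[0,0,0,0,0,0,-1],[0,0,0,0,0,0,-1],[0,0,0,0,0,0,-1],[0,0,-0.05,0,0,0,-1]]}}

```text
t: 5.15
tcp_pos: [0.5149, 0.1465, 0.0553]
tool_rot: [-0.0, 0.826, 0.564, -0.0]
wrist_force: [0.1, -0.2, -0.5]
opening: 0.027
finger_force: 30.0
```

Emit:
{"api": "carry_out", "payload": {"deltas": [[0,0,-0.2,0,0,0,-1],[0,0,-0.3,0,0,0,-1],[0,0,-0.4,0,0,0,-1],[0,0,-0.4,0,0,0,-1],[0,0,-0.3,0,0,0,-1],[0,0,-0.2,0,0,0,-1],[0,0,0,0,0,0,-1],[0,0,0,0,0,0,-1]]}}

```text
t: 6.15
tcp_pos: [0.5148, 0.1464, 0.1993]
tool_rot: [0.0, 0.826, 0.564, -0.0]
wrist_force: [0.1, 0.0, -0.8]
opening: 0.0271
finger_force: 30.0
```

```bash
python3 plan.py 0.5145 -0.1443 0.2 31.5 16 -1
```

```text
t 6.15 pos [0.5148 0.1464 0.1993] tot turn deg [ -0.    0.  -52.8] F [ 0.1  0.  -0.8] open 0.0271 q [-0.15  0.64 -0.34  1.87  0.33  0.68 -1.06]
[-0.212, 0.082, -0.0, -0.0, 0.0, -0.66, -1.0]
[-0.216, 0.07, -0.0, -0.0, 0.0, -0.66, -1.0]
[-0.22, 0.057, -0.0, -0.0, 0.0, -0.66, -1.0]
[-0.223, 0.045, -0.0, -0.0, 0.0, -0.66, -1.0]
[-0.225, 0.032, -0.0, -0.0, 0.0, -0.66, -1.0]
[-0.226, 0.019, -0.0, -0.0, 0.0, -0.66, -1.0]
[-0.227, 0.006, -0.0, -0.0, 0.0, -0.66, -1.0]
[-0.227, -0.007, -0.0, -0.0, 0.0, -0.66, -1.0]
[-0.226, -0.02, -0.0, -0.0, 0.0, -0.66, -1.0]
[-0.225, -0.033, -0.0, -0.0, 0.0, -0.66, -1.0]
[-0.222, -0.046, -0.0, -0.0, 0.0, -0.66, -1.0]
[-0.219, -0.059, -0.0, -0.0, 0.0, -0.66, -1.0]
[-0.216, -0.072, -0.0, -0.0, 0.0, -0.66, -1.0]
[-0.211, -0.084, -0.0, -0.0, 0.0, -0.66, -1.0]
[-0.206, -0.096, -0.001, -0.0, 0.0, -0.66, -1.0]
[-0.2, -0.108, -0.001, -0.0, 0.0, -0.66, -1.0]
```

Emit:
{"api": "carry_out", "payload": {"deltas": [[-0.21,0.08,0,0,0,-0.66,-1],[-0.215,0.07,0,0,0,-0.66,-1],[-0.22,0.055,0,0,0,-0.66,-1],[-0.225,0.045,0,0,0,-0.66,-1],[-0.225,0.03,0,0,0,-0.66,-1],[-0.225,0.02,0,0,0,-0.66,-1],[-0.225,0.005,0,0,0,-0.66,-1],[-0.225,-0.005,0,0,0,-0.66,-1]]}}

```text
t: 7.15
tcp_pos: [0.5141, 0.0011, 0.1986]
tool_rot: [-0.001, 0.674, 0.738, -0.001]
wrist_force: [-0.4, -1.4, -0.4]
opening: 0.0273
finger_force: 30.0
```

Emit:
{"api": "carry_out", "payload": {"deltas": [[-0.225,-0.02,0,0,0,-0.66,-1],[-0.225,-0.035,0,0,0,-0.66,-1],[-0.22,-0.045,0,0,0,-0.66,-1],[-0.22,-0.06,0,0,0,-0.66,-1],[-0.215,-0.07,0,0,0,-0.66,-1],[-0.21,-0.085,0,0,0,-0.66,-1],[-0.205,-0.095,0,0,0,-0.66,-1],[-0.2,-0.11,0,0,0,-0.66,-1]]}}

```text
t: 8.15
tcp_pos: [0.5136, -0.1438, 0.1985]
tool_rot: [-0.001, 0.488, 0.873, -0.0]
wrist_force: [0.2, 0.3, 0.2]
opening: 0.0269
finger_force: 30.0
```

```bash
python3 plan.py 0.5145 -0.1443 0.11 31.5 3 -1
```

```text
t 8.15 pos [ 0.5136 -0.1438  0.1985] tot turn deg [-0.1 -0.1  0.1] F [0.2 0.3 0.2] open 0.0269 q [ 0.58  0.69 -0.66  1.87  0.59  0.78  0.15]
[-0.004, 0.003, 0.369, -0.006, -0.005, 0.006, -1.0]
[-0.004, 0.002, 0.369, -0.006, -0.005, 0.006, -1.0]
[-0.004, 0.002, 0.369, -0.006, -0.005, 0.006, -1.0]
```

Emit:
{"api": "carry_out", "payload": {"deltas": [[-0.01,0.005,0.3,0,0,0,-1],[0,0,0.35,0,0,0,-1],[0,0,0.35,0,0,0,-1],[0,0,0.25,0,0,0,-1],[0,0,0.1,0,0,0,-1],[0,0,0,0,0,0,-1],[0,0,0,0,0,0,-1],[0,0,0,0,0,0,-1]]}}

```text
t: 9.15
tcp_pos: [0.5155, -0.1438, 0.0922]
tool_rot: [0.001, 0.489, 0.872, 0.0]
wrist_force: [0.2, 0.5, -0.9]
opening: 0.0272
finger_force: 30.0
```

Run:
```python
from h import *
p,d=camera("scene"); cv2.imwrite("pics/s2.png",cv2.resize(p[120:280,180:380,::-1],None,fx=3.5,fy=3.5))
```

```text
(no output)
```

View pics/s2.png

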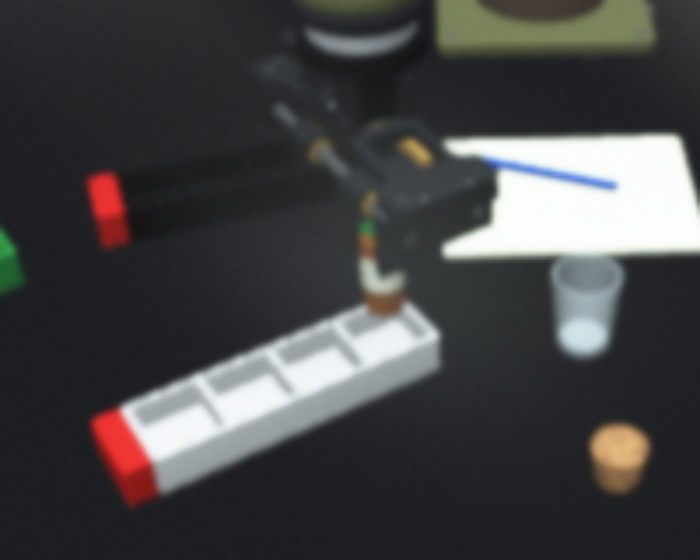

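The crop shows the held vial's base at (383,308), over the compartment farthest from the tray's red end and centred on it.

Emit:
{"api": "carry_out", "payload": {"deltas": [[0,0,0.2,0,0,0,-1],[0,0,0.15,0,0,0,-1],[0,0,0.06,0,0,0,-1],[0,0,0.03,0,0,0,-1],[0,0,0.02,0,0,0,-1],[0,0,0.015,0,0,0,-1],[0,0,0,0,0,0,-1],[0,0,0,0,0,0,-1]]}}

```text
t: 10.2
tcp_pos: [0.5152, -0.1438, 0.0537]
tool_rot: [0.0, 0.489, 0.872, 0.0]
wrist_force: [-0.3, -0.2, -1.1]
opening: 0.0269
finger_force: 30.0
```

Emit:
{"api": "carry_out", "payload": {"deltas": [[0,0,0.01,0,0,0,-1],[0,0,0,0,0,0,-1],[0,0,0.01,0,0,0,-1],[0,0,0,0,0,0,-1],[0,0,0.005,0,0,0,-1],[0,0,0,0,0,0,-1],[0,0,0,0,0,0,-1],[0,0,0,0,0,0,-1]]}}

```text
t: 11.2
tcp_pos: [0.5151, -0.1437, 0.0516]
tool_rot: [0.0, 0.489, 0.872, -0.0]
wrist_force: [-0.4, -0.5, 1.7]
opening: 0.027
finger_force: 30.0
```

Emit:
{"api": "carry_out", "payload": {"deltas": [[0,0,0.005,0,0,0,-0.2],[0,0,0,0,0,0,0],[0,0,0,0,0,0,0.4],[0,0,0,0,0,0,0.4],[0,0,-0.2,0,0,0,0.4],[0,0,-0.4,0,0,0,0.4],[0,0,-0.6,0,0,0,0.4],[0,0,-0.65,0,0,0,0.4]]}}

```text
t: 12.2
tcp_pos: [0.5146, -0.1436, 0.2013]
tool_rot: [-0.0, 0.489, 0.872, 0.0]
wrist_force: [1.3, -0.8, -0.5]
opening: 0.0618
finger_force: 0.0
```

```bash
python3 plan.py 0.533 0.194 0.2 -21.4 16 0.4;  python3 - <<'E'
from h import *
p,d=camera("scene"); cv2.imwrite("pics/s3.png",cv2.resize(p[120:280,180:380,::-1],None,fx=3.5,fy=3.5))
E
```

```text
t 12.2 pos [ 0.5146 -0.1436  0.2013] tot turn deg [-0.  -0.  52.9] F [ 1.3 -0.8 -0.5] open 0.0618 q [ 0.58  0.69 -0.67  1.86  0.59  0.79  0.15]
[0.217, 0.15, 0.001, -0.0, -0.0, 0.661, 0.4]
[0.226, 0.137, 0.001, -0.0, -0.0, 0.661, 0.4]
[0.233, 0.124, 0.001, -0.0, -0.0, 0.661, 0.4]
[0.24, 0.11, 0.001, -0.0, -0.0, 0.661, 0.4]
[0.246, 0.096, 0.001, -0.0, -0.0, 0.661, 0.4]
[0.251, 0.082, 0.001, -0.0, -0.0, 0.661, 0.4]
[0.255, 0.067, 0.001, -0.0, -0.0, 0.661, 0.4]
[0.259, 0.053, 0.001, -0.0, -0.0, 0.661, 0.4]
[0.261, 0.038, 0.001, -0.0, -0.0, 0.661, 0.4]
[0.263, 0.022, 0.001, -0.0, -0.0, 0.661, 0.4]
[0.264, 0.007, 0.001, -0.0, -0.0, 0.661, 0.4]
[0.264, -0.008, 0.001, -0.0, -0.0, 0.661, 0.4]
[0.263, -0.023, 0.001, -0.0, -0.0, 0.661, 0.4]
[0.261, -0.038, 0.001, -0.0, -0.0, 0.661, 0.4]
[0.259, -0.053, 0.001, -0.0, -0.0, 0.661, 0.4]
[0.255, -0.068, 0.001, -0.0, -0.0, 0.661, 0.4]
```

View pics/s3.png

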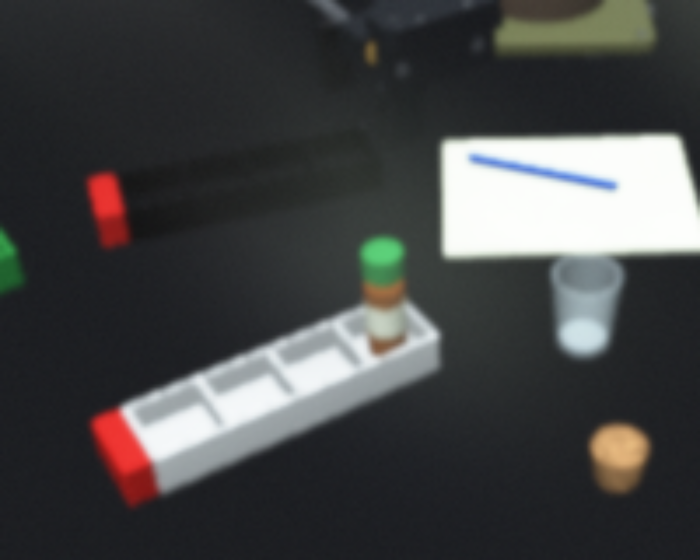

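The green vial stands upright in the far compartment, cap at (383,255) and base at (387,345). White is next.

Emit:
{"api": "carry_out", "payload": {"deltas": [[0.215,0.15,0,0,0,0.66,0.4],[0.225,0.135,0,0,0,0.66,0.4],[0.235,0.125,0,0,0,0.66,0.4],[0.24,0.11,0,0,0,0.66,0.4],[0.245,0.095,0,0,0,0.66,0.4],[0.25,0.08,0,0,0,0.66,0.4],[0.255,0.065,0,0,0,0.66,0.4],[0.26,0.055,0,0,0,0.66,0.4]]}}

```text
t: 13.25
tcp_pos: [0.5239, 0.0256, 0.1999]
tool_rot: [0.0, 0.676, 0.737, 0.0]
wrist_force: [1.2, -0.3, -0.3]
opening: 0.0618
finger_force: 0.0
```

Emit:
{"api": "carry_out", "payload": {"deltas": [[0.26,0.04,0,0,0,0.66,0.4],[0.265,0.02,0,0,0,0.66,0.4],[0.265,0.005,0,0,0,0.66,0.4],[0.265,-0.01,0,0,0,0.66,0.4],[0.265,-0.025,0,0,0,0.66,0.4],[0.26,-0.04,0,0,0,0.66,0.4],[0.26,-0.055,0,0,0,0.66,0.4],[0.255,-0.07,0,0,0,0.66,0.4]]}}

```text
t: 14.25
tcp_pos: [0.532, 0.1949, 0.1999]
tool_rot: [-0.0, 0.826, 0.563, 0.0]
wrist_force: [0.5, 0.3, 0.6]
opening: 0.0621
finger_force: 0.0
```

```bash
python3 plan.py 0.533 0.194 0.052 -21.4 1 0.4
```

```text
t 14.25 pos [0.532  0.1949 0.1999] tot turn deg [-0. -0. -0.] F [0.5 0.3 0.6] open 0.0621 q [-0.23  0.68 -0.35  1.78  0.32  0.74 -1.12]
[-0.008, 0.016, 1.849, -0.001, -0.008, -0.003, 0.4]
```

Emit:
{"api": "carry_out", "payload": {"deltas": [[-0.01,0.015,0.4,0,0,0,0.4],[0,0,0.5,0,0,0,0.4],[0,0,0.4,0,0,0,0.4],[0,0,0.3,0,0,0,0.4],[0,0,0.15,0,0,0,0.4],[0,0,0.1,0,0,0,0.4],[0,0,0,0,0,0,0.4],[0,0,0,0,0,0,-1]]}}

```text
t: 15.25
tcp_pos: [0.5336, 0.1931, 0.0519]
tool_rot: [0.0, 0.826, 0.564, 0.001]
wrist_force: [-0.8, 0.1, 0.5]
opening: 0.0538
finger_force: 0.0
```

Emit:
{"api": "carry_out", "payload": {"deltas": [[0,0,0,0,0,0,-1],[0,0,0,0,0,0,-1],[0,0,0,0,0,0,-1],[0,0,0,0,0,0,-1],[0,0,0,0,0,0,-1],[0,0,0,0,0,0,-1],[0,0,0,0,0,0,-1],[0,0,0,0,0,0,-1]]}}

```text
t: 16.25
tcp_pos: [0.5332, 0.1929, 0.0513]
tool_rot: [0.0, 0.826, 0.564, 0.0]
wrist_force: [-0.5, 0.1, 3.1]
opening: 0.0271
finger_force: 30.0
```

Emit:
{"api": "carry_out", "payload": {"deltas": [[0,0,-0.1,0,0,0,-1],[0,0,-0.25,0,0,0,-1],[0,0,-0.4,0,0,0,-1],[0,0,-0.4,0,0,0,-1],[0,0,-0.4,0,0,0,-1],[0,0,-0.2,0,0,0,-1],[0,0,-0.1,0,0,0,-1],[0,0,0,0,0,0,-1]]}}

```text
t: 17.25
tcp_pos: [0.533, 0.1927, 0.1988]
tool_rot: [0.0, 0.826, 0.564, -0.0]
wrist_force: [0.1, -0.5, -1.0]
opening: 0.0271
finger_force: 30.0
```

```bash
python3 plan.py 0.5406 -0.187 0.2 31.5 16 -1
```

```text
t 17.25 pos [0.533  0.1927 0.1988] tot turn deg [ -0.    0.  -52.8] F [ 0.1 -0.5 -1. ] open 0.0271 q [-0.22  0.68 -0.35  1.78  0.33  0.74 -1.12]
[-0.274, 0.113, -0.001, -0.0, 0.0, -0.66, -1.0]
[-0.28, 0.097, -0.001, -0.0, 0.0, -0.66, -1.0]
[-0.285, 0.081, -0.001, -0.0, 0.0, -0.66, -1.0]
[-0.29, 0.065, -0.001, -0.0, 0.0, -0.66, -1.0]
[-0.293, 0.048, -0.001, -0.0, 0.0, -0.66, -1.0]
[-0.295, 0.031, -0.001, -0.0, 0.0, -0.66, -1.0]
[-0.296, 0.014, -0.001, -0.0, 0.0, -0.66, -1.0]
[-0.297, -0.003, -0.001, -0.0, 0.0, -0.66, -1.0]
[-0.296, -0.02, -0.001, -0.0, 0.0, -0.66, -1.0]
[-0.294, -0.037, -0.001, -0.0, 0.0, -0.66, -1.0]
[-0.292, -0.054, -0.001, -0.0, 0.0, -0.66, -1.0]
[-0.288, -0.071, -0.001, -0.0, 0.0, -0.66, -1.0]
[-0.284, -0.087, -0.001, -0.0, 0.0, -0.66, -1.0]
[-0.278, -0.104, -0.001, -0.0, 0.0, -0.66, -1.0]
[-0.272, -0.119, -0.001, -0.0, 0.0, -0.66, -1.0]
[-0.264, -0.135, -0.001, -0.0, 0.0, -0.66, -1.0]
```

Emit:
{"api": "carry_out", "payload": {"deltas": [[-0.275,0.115,0,0,0,-0.66,-1],[-0.28,0.095,0,0,0,-0.66,-1],[-0.285,0.08,0,0,0,-0.66,-1],[-0.29,0.065,0,0,0,-0.66,-1],[-0.295,0.05,0,0,0,-0.66,-1],[-0.295,0.03,0,0,0,-0.66,-1],[-0.295,0.015,0,0,0,-0.66,-1],[-0.295,-0.005,0,0,0,-0.66,-1]]}}

```text
t: 18.25
tcp_pos: [0.536, 0.0022, 0.1978]
tool_rot: [-0.001, 0.674, 0.738, -0.001]
wrist_force: [0.5, -0.3, -1.7]
opening: 0.0271
finger_force: 30.0
```

Emit:
{"api": "carry_out", "payload": {"deltas": [[-0.295,-0.02,0,0,0,-0.66,-1],[-0.295,-0.035,0,0,0,-0.66,-1],[-0.29,-0.055,0,0,0,-0.66,-1],[-0.29,-0.07,0,0,0,-0.66,-1],[-0.285,-0.085,0,0,0,-0.66,-1],[-0.28,-0.105,0,0,0,-0.66,-1],[-0.27,-0.12,0,0,0,-0.66,-1],[-0.265,-0.135,0,0,0,-0.66,-1]]}}

```text
t: 19.25
tcp_pos: [0.5401, -0.1876, 0.1977]
tool_rot: [-0.001, 0.488, 0.873, -0.0]
wrist_force: [0.9, 0.2, -0.1]
opening: 0.0272
finger_force: 30.0
```

```bash
python3 plan.py 0.5406 -0.187 0.052 31.5 1 -1
```

```text
t 19.25 pos [ 0.5401 -0.1876  0.1977] tot turn deg [-0.1 -0.1  0.1] F [ 0.9  0.2 -0.1] open 0.0272 q [ 0.64  0.74 -0.67  1.76  0.59  0.86  0.24]
[-0.001, 0.012, 1.821, -0.019, -0.023, 0.018, -1.0]
```

Emit:
{"api": "carry_out", "payload": {"deltas": [[0,0.01,0.4,0,0,0,-1],[0,0,0.5,0,0,0,-1],[0,0,0.4,0,0,0,-1],[0,0,0.25,0,0,0,-1],[0,0,0.13,0,0,0,-1],[0,0,0.06,0,0,0,-1],[0,0,0.03,0,0,0,-1],[0,0,0,0,0,0,-1]]}}

```text
t: 20.25
tcp_pos: [0.5419, -0.1866, 0.058]
tool_rot: [0.0, 0.489, 0.872, 0.0]
wrist_force: [-0.4, -0.2, 0.7]
opening: 0.0271
finger_force: 30.0
```

Emit:
{"api": "carry_out", "payload": {"deltas": [[0,0,0.01,0,0,0,-1],[0,0,0,0,0,0,-1],[0,0,0.01,0,0,0,-1],[0,0,0,0,0,0,-1],[0,0,0.005,0,0,0,-1],[0,0,0,0,0,0,-1],[0,0,0,0,0,0,-1],[0,0,0,0,0,0,-1]]}}

```text
t: 21.25
tcp_pos: [0.5416, -0.1865, 0.0555]
tool_rot: [0.0, 0.489, 0.872, -0.0]
wrist_force: [0.5, -0.1, -0.7]
opening: 0.0273
finger_force: 30.0
```

Still about 4 mm above the grasp height, so continuing down gently.

Emit:
{"api": "carry_out", "payload": {"deltas": [[0,0,0.02,0,0,0,-1],[0,0,0,0,0,0,-1],[0,0,0.01,0,0,0,-1],[0,0,0,0,0,0,-1],[0,0,0.01,0,0,0,-1],[0,0,0,0,0,0,-1],[0,0,0,0,0,0,-1],[0,0,0,0,0,0,-1]]}}

```text
t: 22.25
tcp_pos: [0.5416, -0.1866, 0.0524]
tool_rot: [0.0, 0.489, 0.872, -0.0]
wrist_force: [0.4, -0.7, -0.6]
opening: 0.0271
finger_force: 30.0
```

Emit:
{"api": "carry_out", "payload": {"deltas": [[0,0,0.01,0,0,0,-1],[0,0,0,0,0,0,-1],[0,0,0.005,0,0,0,-1],[0,0,0,0,0,0,-1],[0,0,0,0,0,0,-1],[0,0,0,0,0,0,-1],[0,0,0,0,0,0,-1],[0,0,0,0,0,0,-1]]}}

```text
t: 23.25
tcp_pos: [0.5416, -0.1866, 0.0513]
tool_rot: [0.0, 0.489, 0.872, -0.0]
wrist_force: [-1.1, -0.5, 3.5]
opening: 0.0272
finger_force: 30.0
```

Contact at the floor (3.5 N). Releasing.

Emit:
{"api": "carry_out", "payload": {"deltas": [[0,0,0,0,0,0,-0.2],[0,0,0,0,0,0,0],[0,0,0,0,0,0,0.4],[0,0,0,0,0,0,0.4],[0,0,-0.2,0,0,0,0.4],[0,0,-0.4,0,0,0,0.4],[0,0,-0.6,0,0,0,0.4],[0,0,-0.65,0,0,0,0.4]]}}

```text
t: 24.25
tcp_pos: [0.5412, -0.1863, 0.2013]
tool_rot: [-0.0, 0.489, 0.872, 0.0]
wrist_force: [1.3, -0.0, -0.7]
opening: 0.0616
finger_force: 0.0
```

```bash
python3 plan.py 0.552 0.241 0.2 -21.4 16 0.4;  python3 - <<'E'
from h import *
p,d=camera("scene"); cv2.imwrite("pics/s4.png",cv2.resize(p[150:270,180:500,::-1],None,fx=2.5,fy=2.5))
E
```

```text
t 24.25 pos [ 0.5412 -0.1863  0.2013] tot turn deg [-0.  -0.  52.9] F [ 1.3 -0.  -0.7] open 0.0616 q [ 0.64  0.74 -0.68  1.75  0.59  0.86  0.24]
[0.28, 0.182, 0.001, -0.0, -0.0, 0.661, 0.4]
[0.29, 0.165, 0.001, -0.0, -0.0, 0.661, 0.4]
[0.299, 0.148, 0.001, -0.0, -0.0, 0.661, 0.4]
[0.307, 0.131, 0.001, -0.0, -0.0, 0.661, 0.4]
[0.314, 0.113, 0.001, -0.0, -0.0, 0.661, 0.4]
[0.32, 0.094, 0.001, -0.0, -0.0, 0.661, 0.4]
[0.325, 0.076, 0.001, -0.0, -0.0, 0.661, 0.4]
[0.329, 0.057, 0.001, -0.0, -0.0, 0.661, 0.4]
[0.332, 0.038, 0.001, -0.0, -0.0, 0.661, 0.4]
[0.333, 0.019, 0.001, -0.0, -0.0, 0.661, 0.4]
[0.334, -0.001, 0.001, -0.0, -0.0, 0.661, 0.4]
[0.333, -0.02, 0.001, -0.0, -0.0, 0.661, 0.4]
[0.332, -0.039, 0.001, -0.0, -0.0, 0.661, 0.4]
[0.329, -0.058, 0.001, -0.0, -0.0, 0.661, 0.4]
[0.325, -0.077, 0.001, -0.0, -0.0, 0.661, 0.4]
[0.32, -0.096, 0.001, -0.0, -0.0, 0.661, 0.4]
```

View pics/s4.png

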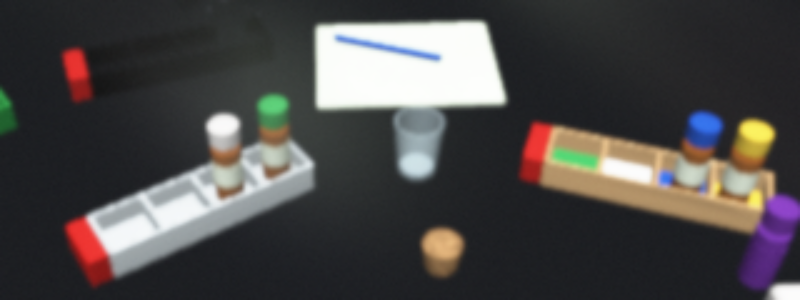

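White (225,155) and green (273,135) stand upright in the two tray compartments farthest from red. Blue (695,150) and yellow (745,160) are still in the rack.

Emit:
{"api": "carry_out", "payload": {"deltas": [[0.28,0.18,0,0,0,0.66,0.4],[0.29,0.165,0,0,0,0.66,0.4],[0.3,0.15,0,0,0,0.66,0.4],[0.305,0.13,0,0,0,0.66,0.4],[0.315,0.115,0,0,0,0.66,0.4],[0.32,0.095,0,0,0,0.66,0.4],[0.325,0.075,0,0,0,0.66,0.4],[0.33,0.055,0,0,0,0.66,0.4]]}}

```text
t: 25.3
tcp_pos: [0.547, 0.0281, 0.2]
tool_rot: [0.0, 0.676, 0.737, 0.0]
wrist_force: [0.9, 0.0, -0.2]
opening: 0.0617
finger_force: 0.0
```

Emit:
{"api": "carry_out", "payload": {"deltas": [[0.33,0.04,0,0,0,0.66,0.4],[0.335,0.02,0,0,0,0.66,0.4],[0.335,0,0,0,0,0.66,0.4],[0.335,-0.02,0,0,0,0.66,0.4],[0.33,-0.04,0,0,0,0.66,0.4],[0.33,-0.06,0,0,0,0.66,0.4],[0.325,-0.075,0,0,0,0.66,0.4],[0.32,-0.095,0,0,0,0.66,0.4]]}}

```text
t: 26.3
tcp_pos: [0.5524, 0.2421, 0.2]
tool_rot: [-0.0, 0.826, 0.563, 0.0]
wrist_force: [0.7, -0.1, -0.0]
opening: 0.0617
finger_force: 0.0
```

```bash
python3 plan.py 0.552 0.241 0.052 -21.4 1 0.4
```

```text
t 26.3 pos [0.5524 0.2421 0.2   ] tot turn deg [ 0.  -0.1 -0. ] F [ 0.7 -0.1 -0. ] open 0.0617 q [-0.29  0.72 -0.36  1.67  0.32  0.81 -1.16]
[-0.016, -0.0, 1.85, 0.001, -0.01, -0.002, 0.4]
```

Emit:
{"api": "carry_out", "payload": {"deltas": [[0,0,0.4,0,0,0,0.4],[0,0,0.5,0,0,0,0.4],[0,0,0.4,0,0,0,0.4],[0,0,0.3,0,0,0,0.4],[0,0,0.15,0,0,0,0.4],[0,0,0.1,0,0,0,0.4],[0,0,0,0,0,0,0.4],[0,0,0,0,0,0,-1]]}}

```text
t: 27.3
tcp_pos: [0.5532, 0.2412, 0.052]
tool_rot: [0.0, 0.826, 0.564, 0.001]
wrist_force: [0.1, -0.5, 0.8]
opening: 0.0539
finger_force: 0.0
```

Emit:
{"api": "carry_out", "payload": {"deltas": [[0,0,0,0,0,0,-1],[0,0,0,0,0,0,-1],[0,0,0,0,0,0,-1],[0,0,0,0,0,0,-1],[0,0,0,0,0,0,-1],[0,0,0,0,0,0,-1],[0,0,0,0,0,0,-1],[0,0,0,0,0,0,-1]]}}

```text
t: 28.3
tcp_pos: [0.5527, 0.241, 0.0513]
tool_rot: [0.0, 0.826, 0.564, 0.0]
wrist_force: [-0.8, -0.3, 3.7]
opening: 0.0273
finger_force: 30.0
```

Emit:
{"api": "carry_out", "payload": {"deltas": [[0,0,-0.1,0,0,0,-1],[0,0,-0.25,0,0,0,-1],[0,0,-0.4,0,0,0,-1],[0,0,-0.4,0,0,0,-1],[0,0,-0.4,0,0,0,-1],[0,0,-0.2,0,0,0,-1],[0,0,-0.1,0,0,0,-1],[0,0,0,0,0,0,-1]]}}

```text
t: 29.3
tcp_pos: [0.5525, 0.2407, 0.1988]
tool_rot: [0.0, 0.826, 0.564, -0.0]
wrist_force: [-0.9, 0.7, -0.3]
opening: 0.0274
finger_force: 30.0
```

```bash
python3 plan.py 0.5668 -0.2297 0.2 31.5 16 -1
```

```text
t 29.3 pos [0.5525 0.2407 0.1988] tot turn deg [ -0.    0.  -52.8] F [-0.9  0.7 -0.3] open 0.0274 q [-0.28  0.72 -0.36  1.67  0.33  0.81 -1.16]
[-0.338, 0.144, -0.001, -0.0, 0.0, -0.66, -1.0]
[-0.346, 0.124, -0.001, -0.0, 0.0, -0.66, -1.0]
[-0.353, 0.104, -0.001, -0.0, 0.0, -0.66, -1.0]
[-0.358, 0.084, -0.001, -0.0, 0.0, -0.66, -1.0]
[-0.362, 0.063, -0.001, -0.0, 0.0, -0.66, -1.0]
[-0.365, 0.042, -0.001, -0.0, 0.0, -0.66, -1.0]
[-0.367, 0.021, -0.001, -0.0, 0.0, -0.66, -1.0]
[-0.368, -0.0, -0.001, -0.0, 0.0, -0.66, -1.0]
[-0.367, -0.021, -0.001, -0.0, 0.0, -0.66, -1.0]
[-0.365, -0.043, -0.001, -0.0, 0.0, -0.66, -1.0]
[-0.362, -0.063, -0.001, -0.0, 0.0, -0.66, -1.0]
[-0.358, -0.084, -0.001, -0.0, 0.0, -0.66, -1.0]
[-0.352, -0.105, -0.001, -0.0, 0.0, -0.66, -1.0]
[-0.346, -0.125, -0.001, -0.0, 0.0, -0.66, -1.0]
[-0.338, -0.145, -0.001, -0.0, 0.0, -0.66, -1.0]
[-0.329, -0.164, -0.001, -0.0, 0.0, -0.66, -1.0]
```

Emit:
{"api": "carry_out", "payload": {"deltas": [[-0.34,0.145,0,0,0,-0.66,-1],[-0.345,0.125,0,0,0,-0.66,-1],[-0.355,0.105,0,0,0,-0.66,-1],[-0.36,0.085,0,0,0,-0.66,-1],[-0.36,0.065,0,0,0,-0.66,-1],[-0.365,0.04,0,0,0,-0.66,-1],[-0.365,0.02,0,0,0,-0.66,-1],[-0.37,0,0,0,0,-0.66,-1]]}}

```text
t: 30.3
tcp_pos: [0.5591, 0.0043, 0.1978]
tool_rot: [-0.001, 0.674, 0.738, -0.001]
wrist_force: [0.5, -0.1, 0.3]
opening: 0.027
finger_force: 30.0
```

Emit:
{"api": "carry_out", "payload": {"deltas": [[-0.365,-0.02,0,0,0,-0.66,-1],[-0.365,-0.045,0,0,0,-0.66,-1],[-0.36,-0.065,0,0,0,-0.66,-1],[-0.36,-0.085,0,0,0,-0.66,-1],[-0.35,-0.105,0,0,0,-0.66,-1],[-0.345,-0.125,0,0,0,-0.66,-1],[-0.34,-0.145,0,0,0,-0.66,-1],[-0.33,-0.165,0,0,0,-0.66,-1]]}}

```text
t: 31.3
tcp_pos: [0.5658, -0.2305, 0.1976]
tool_rot: [-0.001, 0.488, 0.873, -0.0]
wrist_force: [0.3, 0.0, -0.7]
opening: 0.0276
finger_force: 30.0
```

```bash
python3 plan.py 0.5668 -0.2297 0.052 31.5 1 -1
```

```text
t 31.3 pos [ 0.5658 -0.2305  0.1976] tot turn deg [-0.1 -0.1  0.1] F [ 0.3  0.  -0.7] open 0.0276 q [ 0.68  0.79 -0.68  1.63  0.59  0.93  0.33]
[-0.001, 0.02, 1.819, -0.019, -0.023, 0.018, -1.0]
```

Emit:
{"api": "carry_out", "payload": {"deltas": [[0,0.01,0.4,0,0,0,-1],[0,0,0.5,0,0,0,-1],[0,0,0.4,0,0,0,-1],[0,0,0.25,0,0,0,-1],[0,0,0.13,0,0,0,-1],[0,0,0.07,0,0,0,-1],[0,0,0.03,0,0,0,-1],[0,0,0.02,0,0,0,-1]]}}

```text
t: 32.3
tcp_pos: [0.5678, -0.2295, 0.0558]
tool_rot: [0.001, 0.489, 0.872, 0.0]
wrist_force: [-0.3, 0.3, -0.4]
opening: 0.0271
finger_force: 30.0
```

Emit:
{"api": "carry_out", "payload": {"deltas": [[0,0,0.01,0,0,0,-1],[0,0,0,0,0,0,-1],[0,0,0.01,0,0,0,-1],[0,0,0,0,0,0,-1],[0,0,0.01,0,0,0,-1],[0,0,0,0,0,0,-1],[0,0,0.01,0,0,0,-1],[0,0,0,0,0,0,-1]]}}

```text
t: 33.3
tcp_pos: [0.5672, -0.2293, 0.0518]
tool_rot: [-0.0, 0.489, 0.872, -0.0]
wrist_force: [0.6, 0.7, 0.0]
opening: 0.0271
finger_force: 30.0
```

Emit:
{"api": "carry_out", "payload": {"deltas": [[0,0,0.01,0,0,0,-1],[0,0,0,0,0,0,-1],[0,0,0.005,0,0,0,-1],[0,0,0,0,0,0,-1],[0,0,0,0,0,0,-1],[0,0,0,0,0,0,-1],[0,0,0,0,0,0,-1],[0,0,0,0,0,0,-1]]}}

```text
t: 34.3
tcp_pos: [0.5674, -0.2293, 0.0513]
tool_rot: [0.0, 0.489, 0.872, -0.0]
wrist_force: [-0.8, -0.1, 5.4]
opening: 0.0272
finger_force: 30.0
```

Emit:
{"api": "carry_out", "payload": {"deltas": [[0,0,0,0,0,0,-0.2],[0,0,0,0,0,0,0],[0,0,0,0,0,0,0.4],[0,0,0,0,0,0,0.4],[0,0,-0.2,0,0,0,0.4],[0,0,-0.4,0,0,0,0.4],[0,0,-0.6,0,0,0,0.4],[0,0,-0.65,0,0,0,0.4]]}}

```text
t: 35.3
tcp_pos: [0.567, -0.2291, 0.201]
tool_rot: [-0.0, 0.489, 0.872, 0.0]
wrist_force: [1.0, 0.6, 0.2]
opening: 0.0616
finger_force: 0.0
```

```bash
python3 plan.py 0.565 0.281 0.2 -21.4 16 0.4;  python3 - <<'E'
from h import *
p,d=camera("scene"); cv2.imwrite("pics/s5.png",cv2.resize(p[150:270,180:500,::-1],None,fx=2.5,fy=2.5))
E
```

```text
t 35.3 pos [ 0.567  -0.2291  0.201 ] tot turn deg [ 0.  -0.  52.9] F [1.  0.6 0.2] open 0.0616 q [ 0.68  0.79 -0.69  1.63  0.59  0.94  0.33]
[0.341, 0.207, 0.001, 0.0, -0.0, 0.661, 0.4]
[0.352, 0.187, 0.001, 0.0, -0.0, 0.661, 0.4]
[0.362, 0.166, 0.001, 0.0, -0.0, 0.661, 0.4]
[0.371, 0.145, 0.001, 0.0, -0.0, 0.661, 0.4]
[0.379, 0.123, 0.001, 0.0, -0.0, 0.661, 0.4]
[0.385, 0.101, 0.001, 0.0, -0.0, 0.661, 0.4]
[0.391, 0.079, 0.001, 0.0, -0.0, 0.661, 0.4]
[0.395, 0.056, 0.001, 0.0, -0.0, 0.661, 0.4]
[0.397, 0.034, 0.001, 0.0, -0.0, 0.661, 0.4]
[0.398, 0.011, 0.001, 0.0, -0.0, 0.661, 0.4]
[0.398, -0.012, 0.001, 0.0, -0.0, 0.661, 0.4]
[0.397, -0.035, 0.001, 0.0, -0.0, 0.661, 0.4]
[0.394, -0.058, 0.001, 0.0, -0.0, 0.661, 0.4]
[0.39, -0.081, 0.001, 0.0, -0.0, 0.661, 0.4]
[0.385, -0.103, 0.001, 0.0, -0.0, 0.661, 0.4]
[0.378, -0.125, 0.001, 0.0, -0.0, 0.661, 0.4]
```

View pics/s5.png

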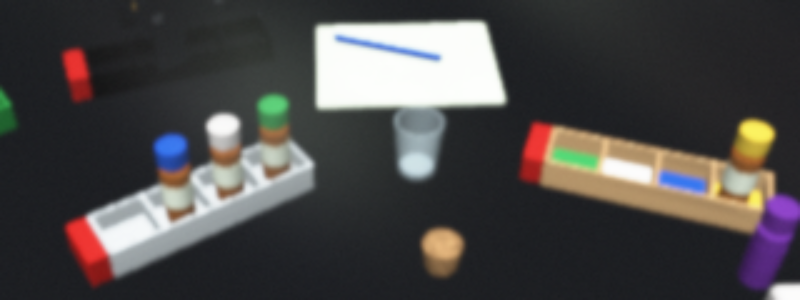

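Blue (175,178), white and green all stand upright in the tray, and yellow (745,160) is left. The purple look-alike at (770,240) is close to it, so I'll measure the clearance.

Emit:
{"api": "carry_out", "payload": {"deltas": [[0.34,0.205,0,0,0,0.66,0.4],[0.35,0.185,0,0,0,0.66,0.4],[0.36,0.165,0,0,0,0.66,0.4],[0.37,0.145,0,0,0,0.66,0.4],[0.38,0.125,0,0,0,0.66,0.4],[0.385,0.1,0,0,0,0.66,0.4],[0.39,0.08,0,0,0,0.66,0.4],[0.395,0.055,0,0,0,0.66,0.4]]}}

```text
t: 36.35
tcp_pos: [0.5662, 0.0265, 0.1996]
tool_rot: [0.0, 0.676, 0.737, 0.0]
wrist_force: [0.3, -0.6, 1.3]
opening: 0.0616
finger_force: 0.0
```

Emit:
{"api": "carry_out", "payload": {"deltas": [[0.395,0.035,0,0,0,0.66,0.4],[0.4,0.01,0,0,0,0.66,0.4],[0.4,-0.01,0,0,0,0.66,0.4],[0.395,-0.035,0,0,0,0.66,0.4],[0.395,-0.06,0,0,0,0.66,0.4],[0.39,-0.08,0,0,0,0.66,0.4],[0.385,-0.105,0,0,0,0.66,0.4],[0.38,-0.125,0,0,0,0.66,0.4]]}}

```text
t: 37.35
tcp_pos: [0.5648, 0.2818, 0.1996]
tool_rot: [-0.0, 0.826, 0.563, 0.0]
wrist_force: [-0.0, -0.1, 0.5]
opening: 0.0615
finger_force: 0.0
```

```bash
python3 plan.py 0.565 0.281 0.052 -21.4 1 0.4
python3 - <<'E'
from h import *
n="top";p=cv2.imread(f"pics/{n}0.png")[:,:,::-1].copy();d=np.load(f"pics/{n}0_d.npy");P=cloud(n,d)
h=cv2.cvtColor(p,cv2.COLOR_RGB2HSV);v,u=np.mgrid[:400,:640]
m=(cv2.inRange(h,(128,80,40),(178,255,255))>0)&(u<210)&(v>125)&(v<190)&(P[...,2]>.02)
for a in(m&(u<168),m&(u>=168)): 
    zt=P[a][:,2]; print(a.sum(),zt.max(),P[a][zt>zt.max()-.012].mean(0).round(3))
E
```

```text
t 37.35 pos [0.5648 0.2818 0.1996] tot turn deg [ 0.  -0.1 -0. ] F [-0.  -0.1  0.5] open 0.0615 q [-0.34  0.76 -0.36  1.58  0.33  0.86 -1.2 ]
[-0.011, 0.005, 1.846, 0.002, -0.012, -0.001, 0.4]
184 1.3206193624197224 [ 0.355 -0.068  1.321]
172 0.09166163220961687 [0.648 0.272 0.085]
```

Purple is 80 mm off across the row and 86 mm tall, so both the fingers and the gripper body clear it.

Emit:
{"api": "carry_out", "payload": {"deltas": [[0,0,0.4,0,0,0,0.4],[0,0,0.5,0,0,0,0.4],[0,0,0.4,0,0,0,0.4],[0,0,0.3,0,0,0,0.4],[0,0,0.15,0,0,0,0.4],[0,0,0.09,0,0,0,0.4],[0,0,0,0,0,0,0.4],[0,0,0,0,0,0,-1]]}}

```text
t: 38.35
tcp_pos: [0.5656, 0.2807, 0.0524]
tool_rot: [0.0, 0.826, 0.564, 0.001]
wrist_force: [0.1, 0.5, -0.2]
opening: 0.0539
finger_force: 0.0
```

Emit:
{"api": "carry_out", "payload": {"deltas": [[0,0,0,0,0,0,-1],[0,0,0,0,0,0,-1],[0,0,0,0,0,0,-1],[0,0,0,0,0,0,-1],[0,0,0,0,0,0,-1],[0,0,0,0,0,0,-1],[0,0,0,0,0,0,-1],[0,0,0,0,0,0,-1]]}}

```text
t: 39.35
tcp_pos: [0.5652, 0.2804, 0.0517]
tool_rot: [0.0, 0.826, 0.564, 0.0]
wrist_force: [-0.3, -0.3, 3.5]
opening: 0.027
finger_force: 30.0
```

Emit:
{"api": "carry_out", "payload": {"deltas": [[0,0,-0.1,0,0,0,-1],[0,0,-0.25,0,0,0,-1],[0,0,-0.4,0,0,0,-1],[0,0,-0.4,0,0,0,-1],[0,0,-0.4,0,0,0,-1],[0,0,-0.2,0,0,0,-1],[0,0,-0.1,0,0,0,-1],[0,0,0,0,0,0,-1]]}}

```text
t: 40.35
tcp_pos: [0.565, 0.2802, 0.1994]
tool_rot: [0.0, 0.826, 0.564, -0.0]
wrist_force: [-0.3, -0.0, -1.1]
opening: 0.0272
finger_force: 30.0
```

```bash
python3 plan.py 0.593 -0.2723 0.2 31.5 16 -1
```

```text
t 40.35 pos [0.565  0.2802 0.1994] tot turn deg [ -0.    0.  -52.8] F [-0.3 -0.  -1.1] open 0.0272 q [-0.34  0.76 -0.37  1.58  0.33  0.86 -1.2 ]
[-0.394, 0.177, -0.0, -0.0, 0.0, -0.66, -1.0]
[-0.404, 0.154, -0.0, -0.0, 0.0, -0.66, -1.0]
[-0.412, 0.131, -0.0, -0.0, 0.0, -0.66, -1.0]
[-0.419, 0.107, -0.0, -0.0, 0.0, -0.66, -1.0]
[-0.424, 0.083, -0.0, -0.0, 0.0, -0.66, -1.0]
[-0.428, 0.058, -0.0, -0.0, 0.0, -0.66, -1.0]
[-0.431, 0.033, -0.0, -0.0, 0.0, -0.66, -1.0]
[-0.432, 0.008, -0.0, -0.0, 0.0, -0.66, -1.0]
[-0.432, -0.016, -0.0, -0.0, 0.0, -0.66, -1.0]
[-0.43, -0.041, -0.0, -0.0, 0.0, -0.66, -1.0]
[-0.427, -0.066, -0.0, -0.0, 0.0, -0.66, -1.0]
[-0.423, -0.091, -0.0, -0.0, 0.0, -0.66, -1.0]
[-0.417, -0.115, -0.0, -0.0, 0.0, -0.66, -1.0]
[-0.409, -0.139, -0.0, -0.0, 0.0, -0.66, -1.0]
[-0.401, -0.162, -0.0, -0.0, 0.0, -0.66, -1.0]
[-0.391, -0.185, -0.0, -0.0, 0.0, -0.66, -1.0]
```

Emit:
{"api": "carry_out", "payload": {"deltas": [[-0.395,0.175,0,0,0,-0.66,-1],[-0.405,0.155,0,0,0,-0.66,-1],[-0.41,0.13,0,0,0,-0.66,-1],[-0.42,0.105,0,0,0,-0.66,-1],[-0.425,0.085,0,0,0,-0.66,-1],[-0.43,0.06,0,0,0,-0.66,-1],[-0.43,0.035,0,0,0,-0.66,-1],[-0.43,0.01,0,0,0,-0.66,-1]]}}

```text
t: 41.35
tcp_pos: [0.5784, 0.0029, 0.1982]
tool_rot: [-0.001, 0.674, 0.738, -0.001]
wrist_force: [-0.5, 1.2, -0.8]
opening: 0.0274
finger_force: 30.0
```

Emit:
{"api": "carry_out", "payload": {"deltas": [[-0.43,-0.015,0,0,0,-0.66,-1],[-0.43,-0.04,0,0,0,-0.66,-1],[-0.425,-0.065,0,0,0,-0.66,-1],[-0.425,-0.09,0,0,0,-0.66,-1],[-0.415,-0.115,0,0,0,-0.66,-1],[-0.41,-0.14,0,0,0,-0.66,-1],[-0.4,-0.16,0,0,0,-0.66,-1],[-0.39,-0.185,0,0,0,-0.66,-1]]}}

```text
t: 42.35
tcp_pos: [0.5925, -0.2727, 0.1979]
tool_rot: [-0.001, 0.488, 0.873, -0.0]
wrist_force: [-0.3, -0.4, -0.5]
opening: 0.0271
finger_force: 30.0
```

```bash
python3 plan.py 0.593 -0.2723 0.052 31.5 1 -1
```

```text
t 42.35 pos [ 0.5925 -0.2727  0.1979] tot turn deg [-0.1 -0.1  0.1] F [-0.3 -0.4 -0.5] open 0.0271 q [ 0.71  0.85 -0.69  1.5   0.59  1.01  0.42]
[-0.002, 0.011, 1.824, -0.018, -0.025, 0.017, -1.0]
```

Emit:
{"api": "carry_out", "payload": {"deltas": [[0,0,0.4,0,0,0,-1],[0,0,0.5,0,0,0,-1],[0,0,0.4,0,0,0,-1],[0,0,0.25,0,0,0,-1],[0,0,0.13,0,0,0,-1],[0,0,0.07,0,0,0,-1],[0,0,0.03,0,0,0,-1],[0,0,0.02,0,0,0,-1]]}}

```text
t: 43.35
tcp_pos: [0.5939, -0.2719, 0.0563]
tool_rot: [0.001, 0.489, 0.872, 0.0]
wrist_force: [0.3, -0.3, -0.3]
opening: 0.027
finger_force: 30.0
```

Emit:
{"api": "carry_out", "payload": {"deltas": [[0,0,0.01,0,0,0,-1],[0,0,0,0,0,0,-1],[0,0,0.01,0,0,0,-1],[0,0,0,0,0,0,-1],[0,0,0.01,0,0,0,-1],[0,0,0,0,0,0,-1],[0,0,0.01,0,0,0,-1],[0,0,0,0,0,0,-1]]}}

```text
t: 44.35
tcp_pos: [0.5933, -0.2717, 0.0523]
tool_rot: [-0.0, 0.489, 0.872, -0.0]
wrist_force: [-0.1, 0.5, -0.4]
opening: 0.0271
finger_force: 30.0
```

Emit:
{"api": "carry_out", "payload": {"deltas": [[0,0,0.01,0,0,0,-1],[0,0,0,0,0,0,-1],[0,0,0,0,0,0,-1],[0,0,0,0,0,0,-1],[0,0,0,0,0,0,-1],[0,0,0,0,0,0,-1],[0,0,0,0,0,0,-1],[0,0,0,0,0,0,-1]]}}

```text
t: 45.35
tcp_pos: [0.5934, -0.2718, 0.0517]
tool_rot: [0.0, 0.489, 0.872, -0.0]
wrist_force: [-0.6, 0.0, 4.4]
opening: 0.0274
finger_force: 30.0
```

Emit:
{"api": "carry_out", "payload": {"deltas": [[0,0,0,0,0,0,-0.2],[0,0,0,0,0,0,0],[0,0,0,0,0,0,0.4],[0,0,0,0,0,0,0.4],[0,0,-0.2,0,0,0,0.4],[0,0,-0.4,0,0,0,0.4],[0,0,-0.6,0,0,0,0.4],[0,0,-0.65,0,0,0,0.4]]}}

```text
t: 46.35
tcp_pos: [0.5932, -0.2715, 0.2018]
tool_rot: [0.0, 0.489, 0.872, 0.0]
wrist_force: [1.4, 0.4, 0.1]
opening: 0.0621
finger_force: 0.0
```

Run:
```python
from h import *
p,d=camera("scene"); cv2.imwrite("pics/s6.png",cv2.resize(p[150:270,180:500,::-1],None,fx=2.5,fy=2.5))
```

```text
(no output)
```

View pics/s6.png

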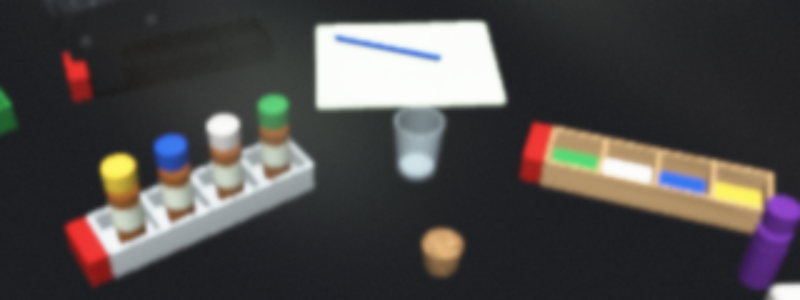

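All four vials stand upright in the tray. From its red end they run yellow (122,195), blue (173,178), white (225,155), green (273,135), and the seat colours in the rack run green, white, blue, yellow from its red end.

```bash
python3 -c "
from cell import *
print(hand_in())"
```

```text
the job is handed in; nothing more can be done
None
```

All four vials are standing upright in the pale tray in reverse order (yellow, blue, white, green from its red end), and the job was handed in after about 46 s of robot time.

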